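# Open the locked food-waste bin by its lever and let the lid down gently

## Robot

A 6-joint arm with a two-finger parallel gripper is mounted at the origin on a cart in front of the work surface, level with it; the furniture and walls round the work are solid. World frame = base frame: x ahead of the robot, y to its left, z up, the work surface at z = 0. Lengths are in m, angles in degrees, forces in N, time in s.
With the tool pointing down it reaches from about 0.275 to 0.875 m from the base axis. Payload 12.5 kg.
Tool frame: the origin (TCP) lies at the very end of the fingers, on their centre line; the grasp point (between the pads) lies 19 mm behind it; z points along the fingers, y is the line along which they close (so a half turn about z gives the same grasp; the last joint's range is limited). The gripper opens to 85 mm and grips with 20 to 120 N. Pads are 22 mm wide; open, the fingers measure 114 mm over their backs; the gripper's body (76 mm by 85 mm) begins 54 mm behind the grasp point. The pads swing forward as they close: fully open they stand 13 mm farther back than shut.
Start: joints at [59.152, 20.094, 94.641, -0, 65.266, -4.847], TCP at [0.241, 0.494, 0.231] pointing down, gripper open.
Joint ranges: [-157.81, 157.81], [-45, 120.19], [0.68, 151.7], [-89.99, 269.99], [4.06, 180], [-164.3, 164.3]. Speed limits (degrees/s): [127.2, 127.2, 159.86, 180, 180, 180].

## Interface

Orientations are given as a 3x3 rotation matrix whose columns are the frame's x, y, z axes.
In Python, from station import env gives the robot as it stands. The module is installed in compiled form; this text tells all that it offers.
- The arm moves only by the tool arm_command, never from a script. Its argument "deltas" is a list of rows, each an object of numbers: "grip": the opening, from 0 (shut) to 1 (fully open); "dx", "dy", "dz": the shift along the tool's x, y, z in cm; "turn": the turn about the tool's z in units of 8 degrees (1.0 is 8 degrees). A call has 1 to 12 rows; each row is the pose to reach, as a shift and turn from the pose commanded when the call began, along the tool's axes at that moment; what a row does not reach only later rows make up. A row lasts 1/8 s, in which the tool goes at most 62.5 mm and 10.7 degrees, less where a joint would pass 70% of its speed; a pose out of reach is approached as far as the arm can. A call with a gripper value outside its range is refused whole. The fingers move at their own pace and stop on an object; the grip force is fixed at half the most. Time passes only in rows, so rows that repeat a pose let the fingers close. It gives the time, the measured TCP pose, the force, the opening and the grip force at its end, in the units of the state.
- env.read_state(): the state, without advancing time (a new reading comes with each control period).
- env.grab_frame(name): name is "scene" or "top"; returns a dict with "pixels" (400x640x3 uint8, blue, green, red), "intrinsics" (3x3 intrinsics, pixels), "pose" (4x4, takes a point from camera to world coordinates). Camera axes: x right, y down, z forward; pixel columns grow to the right and rows downward; lengths in m; the calibration is good to about 2 mm. A picture is of the moment at which its call begins. There is no depth.
- env.finish_job(): hands the job in; it is judged then, once.
Trained networks look in the newest picture that a camera, given by its name, has taken for a name from the list of things; names that differ only in an ending like _2 or _b are one class to them, and where a whole thing is asked for, a point or a joint stands for the part that bears it (a point fixed in the world has none). Each returns a list of dicts, best first, with "conf" (0 to 1); they miss things now and then, are a little off and sometimes report something else, mostly with a low value. They report only what shows in the picture. A call takes as long as a camera call.
- env.look_for(camera, name): "rect" ([left, top, right, bottom] in pixels, round what is visible of it).
- env.masks_of(camera, name): "region" (400x640 bool, what is visible of it) and "rect" ([left, top, right, bottom] in pixels, round what is visible of it).
- env.place_of(camera, name): "pixel" ([column, row] in pixels: a listed point, or the origin of a listed thing).
The state is a dict: "time_s": time; "joints": joint angles; "qvel": joint speeds; "joint_efforts": joint torques, N m; "position": TCP position; "ee_rot": TCP orientation; "wrist_force": force on the tool from outside, world axes, zero at the start; "moment": the same for the moment, N m; "opening": finger opening in m; "grip_force": force on a finger pad.
Only numpy, scipy, OpenCV 4.12 (cv2) and the standard library are available. Lean on these libraries where they do the work, as an engineer would, in place of code of your own. Each camera call takes 0.05 s, during which the arm holds its last target. There are 200 camera calls.

## Task

Push the slide catch of the little food-waste bin fully across to unlock the lid, then press the front lever right down and hold the lid fully open for three seconds so that the peelings can be tipped in. Ease the lever back up so that the lid comes down without slamming, and push the catch fully back to lock it. Move the lid by its lever only, and leave the onion, garlic, lemon and jam jar where they stand.

Things in the scene. Friction and masses are not known exactly. Their poses are not given: they have to be found in the camera images.
- caddy: Round steel worktop food-waste bin, fixed: 184 mm across, 150 mm high to the rim, 172 mm to the top of the closed domed lid. Origin: centre of its underside. Own axes: -x its front (lever, catch), +x its rear (lid hinge), +y its left as the robot sees it, z up. The lever's two side bars run round it 112 mm left and right of its centre.
- caddy_lid (a joint): Lid hinged at the rear, linked to the lever by a push rod: 0 closed, 1.22 rad fully open (front edge swings up and back, to 0.40 m high). Falls shut by its own weight if the lever is let go, then slams at over 5 rad/s; closing at under 1.5 rad/s is gentle. It turns about 4 times as fast as the lever.
- lever_pad (a point): Centre of the top of the lever's black pad: a level plate 44 (x) x 70 (y) x 8 mm, 205 mm in front of the bin's centre, 104 mm above the worktop at rest, nothing below it. Pressed about 59 mm down to its stop it opens the lid fully; it swings on an arc about a level axis through the bin's centre 78 mm up and tilts 0.29 rad, front down. Takes 2 to 9 N. Blocked if locked. Axes as the bin's at rest.
- caddy_lever (a joint): The lever: 0 at rest (lid closed), 0.292 rad pressed down to its stop (lid fully open).
- caddy_catch (a joint): Slide catch at the bin's front just below the rim, slides along the bin's y: 0 locked (claw over the lid's front tongue), 0.030 m fully unlocked, towards the bin's +y (left as the robot sees it). Stays where it is left; slides at about 2 N.
- catch_thumb (a point): Centre of the catch's upright black thumb piece standing out from the bin's front: 11 mm wide (y), 28 mm front to back (x), 30 mm high, top 159 mm above the worktop. 132 mm in front of the bin's centre; moves with the catch along the bin's y. The steel slide behind it ends 122 mm in front of the bin's centre. Both sides are free to push on. Axes as the bin's.
- onion_mid (a point): Centre of a loose brown onion on the wooden chopping board left of the bin (board 190 x 270 x 16 mm, fixed), 75 mm across, 77 mm high; a bystander.
- garlic_mid (a point): Centre of a loose garlic bulb on the chopping board left of the bin, 60 mm across, 58 mm high; a bystander.
- jam_jar_mid (a point): Centre of a loose jam jar right of the bin, 68 mm across, 84 mm high; a bystander.
- lemon_mid (a point): Centre of a loose lemon right of the bin, 78 x 55 mm, 56 mm high; a bystander.

How it is judged (in metres and radians):
On the way, in this order (a step that is already met when the one before it is completed fails the run):
1. the catch is pushed fully to unlocked with the lid still closed (value of joint caddy_catch above 0.026 m and value of joint caddy_lid below 0.06 rad), for 0.1 s.
2. the lever holds the lid fully open (over 1.1 rad) for 2.5 s (value of joint caddy_lid above 1.1 rad), for 2.5 s.
3. the lid is down again (value of joint caddy_lid below 0.06 rad and value of joint caddy_catch above 0.015 m), for 0.2 s.
4. the catch is pushed back to locked (value of joint caddy_catch below 0.005 m), for 0.1 s.
At the end, for the whole second after the job is handed in: The lid is closed (under 0.06 rad), the lever is up (under 0.02 rad), the catch is back within 5 mm of locked, and onion, garlic, jam jar and lemon are within 20 mm of where they stood (value of joint caddy_lid below 0.06 rad and value of joint caddy_catch below 0.005 m and value of joint caddy_lever below 0.02 rad and distance of each of onion_mid, garlic_mid, jam_jar_mid, lemon_mid from where it was at the start of the episode below 0.02 m); the robot touches nothing.
It fails at once if the lid slams: it closes faster than 1.5 rad/s in its last 0.4 rad (value of joint caddy_lid below 0.4 rad and velocity of joint caddy_lid below -1.5 rad/s).
It fails at once if the lid is touched directly by the robot (contact force between any of the fingers, the arm and caddy_lid above 1 N).
It fails at once if the onion, garlic, jam jar or lemon is moved or lifted by more than 30 mm (distance of any of onion_mid, garlic_mid, jam_jar_mid, lemon_mid from where it was at the start of the episode above 0.03 m).
It also fails if it takes over 61 s, if anything falls off the work surface, if the arm or the gripper's body presses on something with over 40 N, if the wrist force passes 120 N, or if a joint passes its speed limit or range.

## Working session

There is one attempt and no reset: what is moved stays moved. The work goes in short steps, Python scripts to look and compute and a tool call to move; the robot and the scene stay as the last step left them, time stands still between calls to the robot, and variables do not carry over. Pictures are saved under pics/ and viewed, at most 10 in all, crops included, and the job is handed in when it is done.

Besides the shell and the picture viewer there is one more tool, called after "Call:" as name([rows], argument=value, ...), one row to a line, values as JSON. arm_command: Moves the arm, as the interface text tells. Its arguments: {"type":"object","properties":{"deltas":{"type":"array","items":{"type":"object","properties":{"grip":{"type":"number"},"dx":{"type":"number"},"dy":{"type":"number"},"dz":{"type":"number"},"turn":{"type":"number"}}}}},"required":["deltas"]}

```bash
mkdir -p pics; cat > h.py <<'E'
import numpy as np, cv2
from scipy.optimize import least_squares
from station import env
def proj(f,P):
    T=np.linalg.inv(np.array(f["pose"])); p=T[:3,:3]@P+T[:3,3]; q=np.array(f["intrinsics"])@p; return q[:2]/q[2]
E
python3 - <<'E'
from h import *
F={c:env.grab_frame(c) for c in("scene","top")}
obs=[]
loc={"caddy":[0,0,0],"lever_pad":[-.205,0,.104],"catch_thumb":[-.132,0,.144]}
for c in F:
    cv2.imwrite(f"pics/{c}0.png",F[c]["pixels"])
    for n in ["caddy","lever_pad","catch_thumb","onion_mid","garlic_mid","jam_jar_mid","lemon_mid"]:
        r=env.place_of(c,n)
        print(c,n,[(np.round(d["pixel"],1),round(d["conf"],2)) for d in r[:2]])
        if r and n in loc: obs.append((c,n,np.array(r[0]["pixel"])))
        if r and n not in loc:
            f=F[c];K=np.array(f["intrinsics"]);T=np.array(f["pose"])
            d=T[:3,:3]@np.linalg.inv(K)@np.append(r[0]["pixel"],1);h={"onion_mid":.054,"garlic_mid":.045,"jam_jar_mid":.042,"lemon_mid":.028}[n]
            print("   at",np.round(T[:3,3]+d*(h-T[2,3])/d[2],3))
def res(v):
    x,y,a=v;o=[]
    for c,n,p in obs:
        l=np.array(loc[n]);P=np.array([x+np.cos(a)*l[0]-np.sin(a)*l[1],y+np.sin(a)*l[0]+np.cos(a)*l[1],l[2]])
        o+=list(proj(F[c],P)-p)
    return np.array(o)
s=least_squares(res,[.6,0,0],loss="soft_l1")
print(s.x,np.degrees(s.x[2]),np.round(res(s.x).reshape(-1,2),1))
st=env.read_state();print(st["time_s"],st["position"],np.round(st["ee_rot"],3))
E
```

```text
scene caddy [(array([343. , 193.5]), 0.7)]
scene lever_pad [(array([403.5, 169.4]), 0.82)]
scene catch_thumb []
scene onion_mid [(array([301.7, 274.6]), 0.7)]
   at [0.583 0.356 0.054]
scene garlic_mid [(array([311.4, 314.5]), 0.72)]
   at [0.489 0.445 0.045]
scene jam_jar_mid [(array([409.4, 159.8]), 0.93)]
   at [ 0.529 -0.241  0.042]
scene lemon_mid [(array([380.5, 147.9]), 0.61)]
   at [ 0.652 -0.25   0.028]
top caddy [(array([443.3, 208.6]), 0.66)]
top lever_pad [(array([410.5, 252.7]), 0.76)]
top catch_thumb [(array([396.9, 228.7]), 0.43)]
top onion_mid [(array([231.9, 217. ]), 0.9)]
   at [0.592 0.349 0.054]
top garlic_mid [(array([196.7, 255.4]), 0.85)]
   at [0.483 0.444 0.045]
top jam_jar_mid [(array([445.7, 239. ]), 0.96)]
   at [ 0.546 -0.25   0.042]
top lemon_mid [(array([441.6, 205.6]), 0.68)]
   at [ 0.641 -0.244  0.028]
[ 0.66870719 -0.01497217  0.64731369] 37.088342664025 [[  0.   -0.7]
 [  0.2  -0.5]
 [-82.9 -13.2]
 [  0.2   0.3]
 [  0.1   1.1]]
0.8 [0.2410777  0.49434548 0.23131959] [[-0.899  0.438  0.   ]
 [ 0.438  0.899  0.   ]
 [ 0.     0.    -1.   ]]
```

View pics/scene0.png

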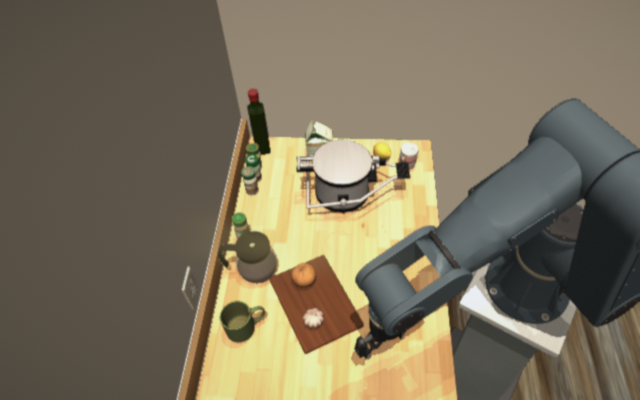

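View pics/top0.png

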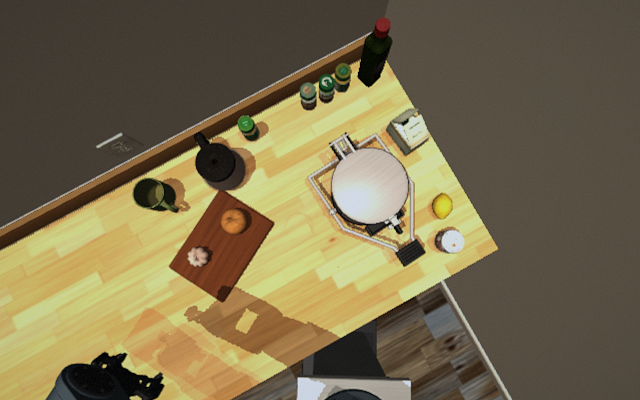

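The scene view shows the bin at about (343,175) with its lever pad at (403,170). In the top view the bin lid is at (370,187), the pad at (410,252) and the thumb at about (397,228). The network's "caddy" hit in the top view is wrong because it landed on the lemon. I'll check the fit with an overlay.

```bash
cat >> h.py <<'E'
B=np.array([.6687,-.0150]);A=.6473
def w(l,b=None,a=None):
    a=A if a is None else a;b=B if b is None else b
    return np.array([b[0]+np.cos(a)*l[0]-np.sin(a)*l[1],b[1]+np.sin(a)*l[0]+np.cos(a)*l[1],l[2]])
def box(f,im,x,y,zs,off,s,col):
    P=[proj(f,w([i,j,zs]))for i,j in((x[0],y[0]),(x[1],y[0]),(x[1],y[1]),(x[0],y[1]))]
    cv2.polylines(im,[np.int32((np.array(P)-off+.5)*s)],True,col,1)
def crop(c,f,off,wh,s,name,catch=0):
    off=np.array(off);im=cv2.resize(f["pixels"][off[1]:off[1]+wh[1],off[0]:off[0]+wh[0]],None,fx=s,fy=s,interpolation=cv2.INTER_CUBIC)
    box(f,im,(-.227,-.183),(-.035,.035),.104,off,s,(0,0,255))
    box(f,im,(-.146,-.118),(catch-.0055,catch+.0055),.159,off,s,(0,255,0))
    t=np.linspace(0,6.28,60);P=[proj(f,w([.092*np.cos(q),.092*np.sin(q),.15]))for q in t]
    cv2.polylines(im,[np.int32((np.array(P)-off+.5)*s)],True,(255,0,255),1)
    cv2.imwrite(name,im)
E
python3 - <<'E'
from h import *
f=env.grab_frame("top");a=f["pixels"]
g=env.grab_frame("scene")
crop("top",f,(300,130),(160,150),4,"pics/a.png");crop("scene",g,(290,120),(130,100),4,"pics/b.png")
a=cv2.imread("pics/a.png");b=cv2.imread("pics/b.png")
cv2.imwrite("pics/t1.png",a);cv2.imwrite("pics/s1.png",b)
s=env.read_state();R=np.array(s["ee_rot"]);p=np.array(s["position"])
for l in ([-.139,-.045,.2],[-.139,-.035,.135],[-.139,.012,.135],[-.209,0,.104]):
    print(l,w(l).round(4),(R.T@(w(l)-p)*100).round(2))
print(np.degrees(np.arctan2(R[1,1],R[0,1])))
E
```

```text
[-0.139, -0.045, 0.2] [ 0.585  -0.1347  0.2   ] [-58.48 -41.46   3.13]
[-0.139, -0.035, 0.135] [ 0.5789 -0.1267  0.135 ] [-57.59 -41.01   9.63]
[-0.139, 0.012, 0.135] [ 0.5506 -0.0892  0.135 ] [-53.4  -38.88   9.63]
[-0.209, 0, 0.104] [ 0.502 -0.141  0.104] [-51.3  -45.67  12.73]
64.00077831878598
```

View pics/t1.png

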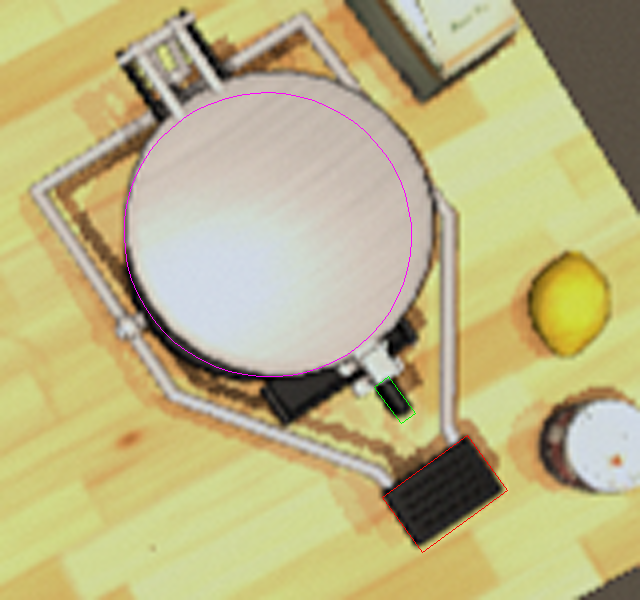

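View pics/s1.png

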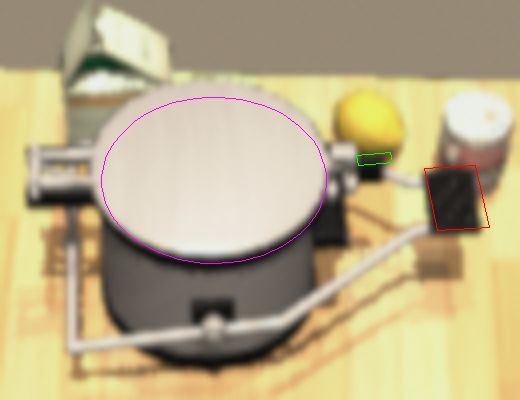

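The overlays nearly match. The model pad sits about 3–4 mm too far out, and the lid centre is about 2–3 px off. I'll refit once using points picked from these crops.

```bash
python3 - <<'E'
from h import *
F={c:env.grab_frame(c) for c in("scene","top")}
O=[]
def add(c,l,px,off): O.append((c,l,np.array(px)/4+off-.375))
t=np.array([300,130]);s=np.array([290,120])
for l,p in zip(([-.183,.035,.104],[-.183,-.035,.104],[-.227,-.035,.104],[-.227,.035,.104]),((385,493),(466,437),(504,487),(420,546))): add("top",l,p,t)
for l,p in zip(([-.183,.035,.104],[-.183,-.035,.104],[-.227,-.035,.104],[-.227,.035,.104]),((438,233),(430,168),(473,167),(481,231))): add("scene",l,p,s)
add("top",[0,0,.155],(280,224),t);add("scene",[0,0,.155],(211,172),s)
add("top",[-.146,0,.159],(406,411),t)
def res(v): return np.concatenate([proj(F[c],w(l,v[:2],v[2]))-p for c,l,p in O])
r=least_squares(res,[*B,A],loss="soft_l1");print(r.x,np.degrees(r.x[2]));print(res(r.x).reshape(-1,2).round(1).tolist())
b,a=r.x[:2],r.x[2]
st=env.read_state();R=np.array(st["ee_rot"]);p=np.array(st["position"])
for l in ([-.139,-.04,.2],[-.139,-.04,.138],[-.139,.012,.138],[-.207,0,.104]):
    print(l,w(l,b,a).round(4),(R.T@(w(l,b,a)-p)*100).round(2))
E
```

```text
[ 0.67420204 -0.01947001  0.61274965] 35.107968799408184
[[-1.3, 0.0], [0.2, -0.8], [0.4, 0.7], [-0.4, 0.9], [-1.2, -0.7], [-1.7, 0.0], [0.4, -0.3], [1.2, -0.8], [-1.2, -0.2], [-0.1, -1.3], [0.6, 0.7]]
[-0.139, -0.04, 0.2] [ 0.5835 -0.1321  0.2   ] [-58.24 -41.3    3.13]
[-0.139, -0.04, 0.138] [ 0.5835 -0.1321  0.138 ] [-58.24 -41.3    9.33]
[-0.139, 0.012, 0.138] [ 0.5536 -0.0896  0.138 ] [-53.69 -38.78   9.33]
[-0.207, 0, 0.104] [ 0.5049 -0.1385  0.104 ] [-51.45 -45.32  12.73]
```

Call:
arm_command([
  {"dx":-4,"dy":-3,"dz":0,"turn":0.4,"grip":0},
  {"dx":-9,"dy":-6.5,"dz":0,"turn":0.8,"grip":0},
  {"dx":-14,"dy":-10,"dz":0,"turn":1.2,"grip":0},
  {"dx":-19,"dy":-13.6,"dz":0,"turn":1.6,"grip":0},
  {"dx":-24,"dy":-17.2,"dz":0,"turn":2,"grip":0},
  {"dx":-29,"dy":-20.8,"dz":0,"turn":2.4,"grip":0},
  {"dx":-34,"dy":-24.4,"dz":0,"turn":2.8,"grip":0},
  {"dx":-39,"dy":-28,"dz":0,"turn":3.2,"grip":0},
  {"dx":-44,"dy":-31.6,"dz":0,"turn":3.6,"grip":0},
  {"dx":-49,"dy":-35.2,"dz":0,"turn":3.6,"grip":0},
  {"dx":-54,"dy":-38.8,"dz":0,"turn":3.6,"grip":0},
  {"dx":-57.4,"dy":-41.2,"dz":0,"turn":3.6,"grip":0},
])

```text
time_s: 2.5
position: [0.5771, -0.1301, 0.2312]
ee_rot: [[-0.575, 0.818, 0.0], [0.818, 0.575, -0.0], [-0.0, 0.0, -1.0]]
wrist_force: [0.1, 0.1, -0.7]
opening: -0.0003
grip_force: 0.0
```

Call:
arm_command([
  {"dz":3,"grip":0},
  {"dz":6,"grip":0},
  {"dz":9.2,"grip":0},
  {"dz":9.2,"grip":0},
])

```text
schema error: expected keys grip, dx, dy, dz, turn
```

```bash
sed -i 's/^B=.*/B=np.array([.6742,-.0195]);A=.61275/' h.py; cat >> h.py <<'E'
def pair(name,catch=0,to=(340,180),so=(350,120)):
    for i,(c,o) in enumerate((("top",to),("scene",so))):
        crop(c,env.grab_frame(c),o,(80,80),5,f"/tmp/{i}.png",catch)
    cv2.imwrite(name,np.hstack([cv2.imread(f"/tmp/{i}.png") for i in(0,1)]))
def loc():
    s=env.read_state();p=np.array(s["position"]);d=p[:2]-B;c,q=np.cos(A),np.sin(A)
    print(s["time_s"],"bin xyz",np.round([c*d[0]+q*d[1],-q*d[0]+c*d[1],p[2]],4),"F",np.round(s["wrist_force"],1))
E
python3 -c "
from h import *
loc();pair('pics/p2.png')"
```

```text
2.5 bin xyz [-0.143  -0.0347  0.2312] F [ 0.1  0.1 -0.7]
```

View pics/p2.png

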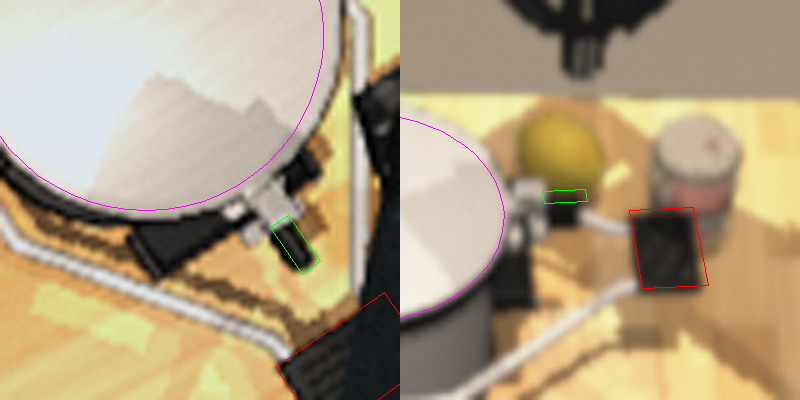

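The left half (top view) shows the thumb at about (295,243), within 1 px of the model. The right half (scene view) shows the shut fingers at about (580,60), still hovering. The descent call was refused because every row needs all its keys, so I'll send it again.

Call:
arm_command([
  {"dx":0,"dy":0,"turn":0,"dz":3,"grip":0},
  {"dx":0,"dy":0,"turn":0,"dz":6,"grip":0},
  {"dx":0,"dy":0,"turn":0,"dz":9.2,"grip":0},
  {"dx":0,"dy":0,"turn":0,"dz":9.2,"grip":0},
])

```text
time_s: 3.1
position: [0.575, -0.1267, 0.1376]
ee_rot: [[-0.577, 0.817, -0.004], [0.817, 0.577, 0.001], [0.003, -0.003, -1.0]]
wrist_force: [-1.2, -0.4, -0.1]
opening: 0.0002
grip_force: 0.0
```

```bash
python3 -c "
from h import *
loc();pair('pics/p3.png')"
```

```text
3.1 bin xyz [-0.1428 -0.0307  0.1376] F [-1.2 -0.4 -0.1]
```

View pics/p3.png

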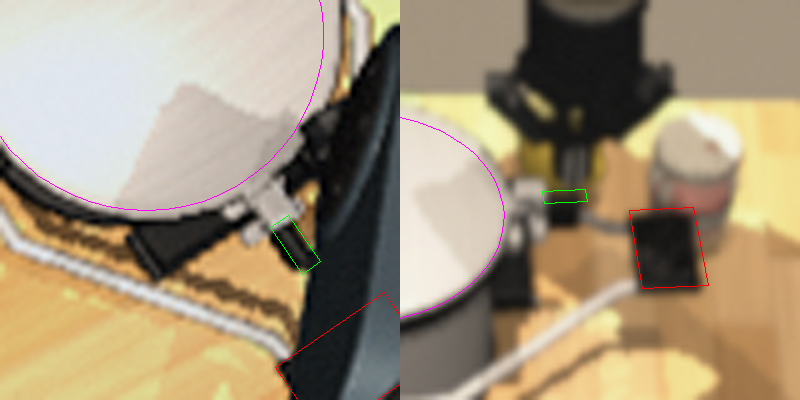

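The scene half shows the shut fingers at about (575,165), right beside the thumb at (565,200) on its far (-y) side. Now push towards +y.

Call:
arm_command([
  {"dx":0.8,"dy":0,"dz":0,"turn":0,"grip":0},
  {"dx":1.4,"dy":0,"dz":0,"turn":0,"grip":0},
  {"dx":1.9,"dy":0,"dz":0,"turn":0,"grip":0},
  {"dx":2.4,"dy":0,"dz":0,"turn":0,"grip":0},
  {"dx":2.9,"dy":0,"dz":0,"turn":0,"grip":0},
  {"dx":3.4,"dy":0,"dz":0,"turn":0,"grip":0},
  {"dx":3.8,"dy":0,"dz":0,"turn":0,"grip":0},
  {"dx":4.1,"dy":0,"dz":0,"turn":0,"grip":0},
  {"dx":4.4,"dy":0,"dz":0,"turn":0,"grip":0},
  {"dx":4.6,"dy":0,"dz":0,"turn":0,"grip":0},
  {"dx":4.6,"dy":0,"dz":0,"turn":0,"grip":0},
])

```text
time_s: 4.58
position: [0.5496, -0.0898, 0.1391]
ee_rot: [[-0.577, 0.817, -0.001], [0.817, 0.577, 0.0], [0.001, -0.0, -1.0]]
wrist_force: [-0.3, 0.5, 0.5]
opening: -0.0005
grip_force: 0.1
```

```bash
python3 -c "
from h import *
loc()"
```

```text
4.575 bin xyz [-0.1424  0.0141  0.1391] F [-0.3  0.5  0.5]
```

Call:
arm_command([
  {"dx":0.2,"dy":0,"dz":0,"turn":0,"grip":0},
  {"dx":0.3,"dy":0,"dz":0,"turn":0,"grip":0},
  {"dx":0.3,"dy":0,"dz":0,"turn":0,"grip":0},
])

```text
time_s: 4.95
position: [0.5489, -0.0887, 0.1393]
ee_rot: [[-0.576, 0.817, 0.002], [0.817, 0.576, -0.002], [-0.003, 0.0, -1.0]]
wrist_force: [5.2, -8.6, -4.3]
opening: -0.0001
grip_force: 5.1
```

```bash
python3 -c "
from h import *
loc();pair('pics/p4.png',.03)"
```

```text
4.95 bin xyz [-0.1424  0.0154  0.1393] F [ 5.2 -8.6 -4.3]
```

View pics/p4.png

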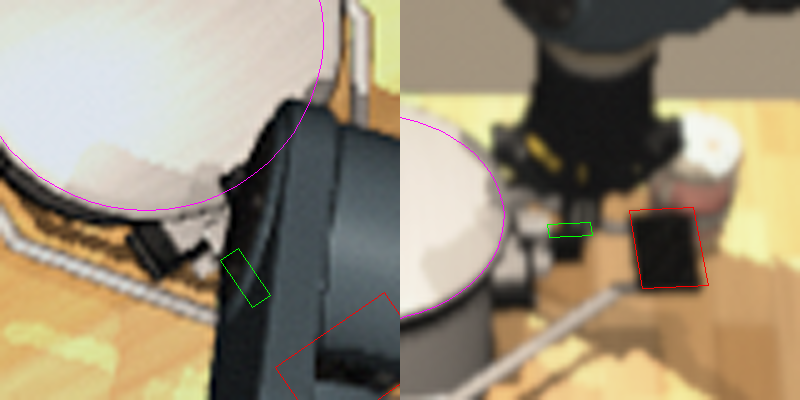

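The thumb is at about (570,245) in the scene half, at the fully-across position, and the 10 N reading confirms it is on its stop. Next I'll back off and go over the pad.

Call:
arm_command([
  {"dx":-0.8,"dy":0,"dz":0,"turn":0,"grip":0},
  {"dx":-1.6,"dy":-1,"dz":0,"turn":0,"grip":0},
  {"dx":-1.6,"dy":-3,"dz":0,"turn":0,"grip":0},
  {"dx":-1.6,"dy":-5,"dz":0,"turn":0,"grip":0},
  {"dx":-1.6,"dy":-6.5,"dz":1,"turn":0,"grip":0},
  {"dx":-1.6,"dy":-6.5,"dz":2,"turn":0,"grip":0},
  {"dx":-1.6,"dy":-6.5,"dz":2.8,"turn":0,"grip":0},
  {"dx":-1.6,"dy":-6.5,"dz":2.8,"turn":0,"grip":0},
])

```text
time_s: 6.05
position: [0.5042, -0.1377, 0.1104]
ee_rot: [[-0.577, 0.817, -0.001], [0.817, 0.577, 0.001], [0.001, -0.001, -1.0]]
wrist_force: [0.0, -0.2, -0.3]
opening: -0.0
grip_force: 0.0
```

```bash
python3 -c "
from h import *
loc()"
```

```text
6.05 bin xyz [-0.207   0.0011  0.1104] F [ 0.  -0.2 -0.3]
```

Call:
arm_command([
  {"dx":0,"dy":0,"dz":0.5,"turn":0,"grip":0},
  {"dx":0,"dy":0,"dz":1.0,"turn":0,"grip":0},
  {"dx":0,"dy":0,"dz":1.5,"turn":0,"grip":0},
  {"dx":0,"dy":0,"dz":2.0,"turn":0,"grip":0},
  {"dx":0,"dy":0,"dz":2.5,"turn":0,"grip":0},
  {"dx":0,"dy":0,"dz":3.0,"turn":0,"grip":0},
  {"dx":0,"dy":0,"dz":3.5,"turn":0,"grip":0},
  {"dx":0,"dy":0,"dz":4.0,"turn":0,"grip":0},
  {"dx":0,"dy":0,"dz":4.5,"turn":0,"grip":0},
  {"dx":0,"dy":0,"dz":5.0,"turn":0,"grip":0},
  {"dx":0,"dy":0,"dz":5.4,"turn":0,"grip":0},
  {"dx":0,"dy":0,"dz":5.8,"turn":0,"grip":0},
])

```text
time_s: 7.55
position: [0.5047, -0.138, 0.0532]
ee_rot: [[-0.576, 0.817, 0.001], [0.817, 0.576, -0.0], [-0.001, 0.001, -1.0]]
wrist_force: [1.7, -0.2, 2.9]
opening: 0.0002
grip_force: 1.6
```

```bash
python3 -c "
from h import *
loc()"
```

```text
7.55 bin xyz [-0.2068  0.0005  0.0532] F [ 1.7 -0.2  2.9]
```

Press on to the stop.

Call:
arm_command([
  {"dx":0,"dy":0,"dz":0.3,"turn":0,"grip":0},
  {"dx":0,"dy":0,"dz":0.6,"turn":0,"grip":0},
  {"dx":0,"dy":0,"dz":0.7,"turn":0,"grip":0},
  {"dx":0,"dy":0,"dz":0.7,"turn":0,"grip":0},
])

```text
time_s: 8.05
position: [0.5041, -0.1381, 0.0462]
ee_rot: [[-0.576, 0.817, -0.0], [0.817, 0.576, 0.0], [0.0, -0.0, -1.0]]
wrist_force: [-0.5, 0.2, 2.4]
opening: 0.0002
grip_force: 1.0
```

```bash
python3 -c "
from h import *
loc();f=env.grab_frame('top')['pixels'];g=env.grab_frame('scene')['pixels']
cv2.imwrite('pics/o.png',cv2.resize(np.hstack([f[100:300,290:490],g[60:260,270:470]]),None,fx=2,fy=2))"
```

```text
8.05 bin xyz [-0.2073  0.0008  0.0462] F [-0.5  0.2  2.4]
```

View pics/o.png

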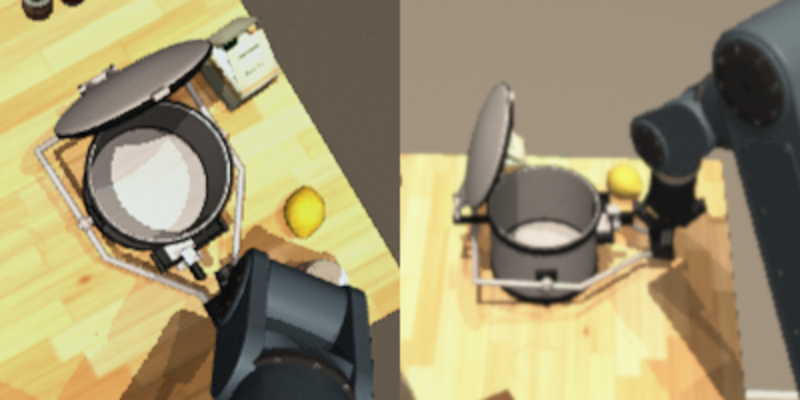

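The lid stands almost upright: in the scene half its edge is at about (490,140). The force is still only 2.4 N, so I'll press a little further to the stop.

Call:
arm_command([
  {"dx":0,"dy":0,"dz":0.2,"turn":0,"grip":0},
  {"dx":0,"dy":0,"dz":0.3,"turn":0,"grip":0},
  {"dx":0,"dy":0,"dz":0.3,"turn":0,"grip":0},
])

```text
time_s: 8.52
position: [0.5045, -0.1381, 0.044]
ee_rot: [[-0.576, 0.817, 0.0], [0.817, 0.576, -0.0], [-0.0, 0.0, -1.0]]
wrist_force: [-3.0, 2.4, 14.0]
opening: -0.0001
grip_force: 6.7
```

The force has risen to 14 N, so the lever is on its stop. Hold for 3 s.

Call:
arm_command([
  {"dx":0,"dy":0,"dz":0,"turn":0,"grip":0},
  {"dx":0,"dy":0,"dz":0,"turn":0,"grip":0},
  {"dx":0,"dy":0,"dz":0,"turn":0,"grip":0},
  {"dx":0,"dy":0,"dz":0,"turn":0,"grip":0},
  {"dx":0,"dy":0,"dz":0,"turn":0,"grip":0},
  {"dx":0,"dy":0,"dz":0,"turn":0,"grip":0},
  {"dx":0,"dy":0,"dz":0,"turn":0,"grip":0},
  {"dx":0,"dy":0,"dz":0,"turn":0,"grip":0},
  {"dx":0,"dy":0,"dz":0,"turn":0,"grip":0},
  {"dx":0,"dy":0,"dz":0,"turn":0,"grip":0},
  {"dx":0,"dy":0,"dz":0,"turn":0,"grip":0},
  {"dx":0,"dy":0,"dz":0,"turn":0,"grip":0},
])

```text
time_s: 10.02
position: [0.5045, -0.1381, 0.044]
ee_rot: [[-0.576, 0.817, 0.001], [0.817, 0.576, -0.0], [-0.0, 0.0, -1.0]]
wrist_force: [-3.1, 1.9, 13.7]
opening: 0.0005
grip_force: 6.7
```

Call:
arm_command([
  {"dx":0,"dy":0,"dz":0,"turn":0,"grip":0},
  {"dx":0,"dy":0,"dz":0,"turn":0,"grip":0},
  {"dx":0,"dy":0,"dz":0,"turn":0,"grip":0},
  {"dx":0,"dy":0,"dz":0,"turn":0,"grip":0},
  {"dx":0,"dy":0,"dz":0,"turn":0,"grip":0},
  {"dx":0,"dy":0,"dz":0,"turn":0,"grip":0},
  {"dx":0,"dy":0,"dz":0,"turn":0,"grip":0},
  {"dx":0,"dy":0,"dz":0,"turn":0,"grip":0},
  {"dx":0,"dy":0,"dz":0,"turn":0,"grip":0},
  {"dx":0,"dy":0,"dz":0,"turn":0,"grip":0},
  {"dx":0,"dy":0,"dz":0,"turn":0,"grip":0},
  {"dx":0,"dy":0,"dz":0,"turn":0,"grip":0},
  {"dx":0,"dy":0,"dz":0,"turn":0,"grip":0},
])

```text
schema error: expected 1 to 12 rows
```

Call:
arm_command([
  {"dx":0,"dy":0,"dz":0,"turn":0,"grip":0},
  {"dx":0,"dy":0,"dz":0,"turn":0,"grip":0},
  {"dx":0,"dy":0,"dz":0,"turn":0,"grip":0},
  {"dx":0,"dy":0,"dz":0,"turn":0,"grip":0},
  {"dx":0,"dy":0,"dz":0,"turn":0,"grip":0},
  {"dx":0,"dy":0,"dz":0,"turn":0,"grip":0},
  {"dx":0,"dy":0,"dz":0,"turn":0,"grip":0},
  {"dx":0,"dy":0,"dz":0,"turn":0,"grip":0},
  {"dx":0,"dy":0,"dz":0,"turn":0,"grip":0},
  {"dx":0,"dy":0,"dz":0,"turn":0,"grip":0},
  {"dx":0,"dy":0,"dz":0,"turn":0,"grip":0},
  {"dx":0,"dy":0,"dz":0,"turn":0,"grip":0},
])

```text
time_s: 11.52
position: [0.5044, -0.1381, 0.044]
ee_rot: [[-0.576, 0.817, 0.0], [0.817, 0.576, -0.0], [-0.0, 0.0, -1.0]]
wrist_force: [-2.8, 3.1, 13.6]
opening: -0.0003
grip_force: 6.7
```

Call:
arm_command([
  {"dx":0,"dy":0,"dz":-0.2,"turn":0,"grip":0},
  {"dx":0,"dy":0,"dz":-0.5,"turn":0,"grip":0},
  {"dx":0,"dy":0,"dz":-0.8,"turn":0,"grip":0},
  {"dx":0,"dy":0,"dz":-1.1,"turn":0,"grip":0},
  {"dx":0,"dy":0,"dz":-1.4,"turn":0,"grip":0},
  {"dx":0,"dy":0,"dz":-1.7,"turn":0,"grip":0},
  {"dx":0,"dy":0,"dz":-2.0,"turn":0,"grip":0},
  {"dx":0,"dy":0,"dz":-2.3,"turn":0,"grip":0},
  {"dx":0,"dy":0,"dz":-2.6,"turn":0,"grip":0},
  {"dx":0,"dy":0,"dz":-2.9,"turn":0,"grip":0},
  {"dx":0,"dy":0,"dz":-3.1,"turn":0,"grip":0},
  {"dx":0,"dy":0,"dz":-3.3,"turn":0,"grip":0},
])

```text
time_s: 13.02
position: [0.5042, -0.1381, 0.0765]
ee_rot: [[-0.576, 0.817, 0.0], [0.817, 0.576, -0.0], [-0.0, -0.0, -1.0]]
wrist_force: [-4.2, -2.9, 4.8]
opening: 0.0
grip_force: 2.9
```

Call:
arm_command([
  {"dx":0,"dy":0,"dz":-0.2,"turn":0,"grip":0},
  {"dx":0,"dy":0,"dz":-0.4,"turn":0,"grip":0},
  {"dx":0,"dy":0,"dz":-0.6,"turn":0,"grip":0},
  {"dx":0,"dy":0,"dz":-0.8,"turn":0,"grip":0},
  {"dx":0,"dy":0,"dz":-1.0,"turn":0,"grip":0},
  {"dx":0,"dy":0,"dz":-1.2,"turn":0,"grip":0},
  {"dx":0,"dy":0,"dz":-1.4,"turn":0,"grip":0},
  {"dx":0,"dy":0,"dz":-1.6,"turn":0,"grip":0},
  {"dx":0,"dy":0,"dz":-1.8,"turn":0,"grip":0},
  {"dx":0,"dy":0,"dz":-2.0,"turn":0,"grip":0},
  {"dx":0,"dy":0,"dz":-2.2,"turn":0,"grip":0},
  {"dx":0,"dy":0,"dz":-2.4,"turn":0,"grip":0},
])

```text
time_s: 14.52
position: [0.5051, -0.1376, 0.1009]
ee_rot: [[-0.576, 0.817, 0.002], [0.817, 0.576, 0.0], [-0.001, 0.002, -1.0]]
wrist_force: [-0.2, 3.3, 6.0]
opening: -0.0
grip_force: 3.1
```

Call:
arm_command([
  {"dx":0,"dy":0,"dz":-0.2,"turn":0,"grip":0},
  {"dx":0,"dy":0,"dz":-0.4,"turn":0,"grip":0},
  {"dx":0,"dy":0,"dz":-0.6,"turn":0,"grip":0},
  {"dx":0,"dy":0,"dz":-0.8,"turn":0,"grip":0},
  {"dx":0,"dy":0,"dz":-1.0,"turn":0,"grip":0},
  {"dx":0,"dy":0,"dz":-1.2,"turn":0,"grip":0},
])

```text
time_s: 15.28
position: [0.5042, -0.1381, 0.1124]
ee_rot: [[-0.576, 0.817, -0.0], [0.817, 0.576, 0.0], [0.0, -0.0, -1.0]]
wrist_force: [0.0, -0.5, -0.3]
opening: 0.0001
grip_force: 0.0
```

```bash
python3 -c "
from h import *
loc()"
```

```text
15.275 bin xyz [-0.2073  0.0007  0.1124] F [ 0.  -0.5 -0.3]
```

The lever is free and the lid is down. Go round to the thumb's +y side.

Call:
arm_command([
  {"dx":0,"dy":0,"dz":-2.7,"turn":0,"grip":0},
  {"dx":3,"dy":0,"dz":-2.7,"turn":0,"grip":0},
  {"dx":6,"dy":0,"dz":-2.7,"turn":0,"grip":0},
  {"dx":6.2,"dy":2,"dz":-2.7,"turn":0,"grip":0},
  {"dx":6.2,"dy":4.5,"dz":-2.7,"turn":0,"grip":0},
  {"dx":6.2,"dy":6.5,"dz":-2.7,"turn":0,"grip":0},
  {"dx":6.2,"dy":6.5,"dz":-2.7,"turn":0,"grip":0},
])

```text
time_s: 16.15
position: [0.5229, -0.0495, 0.1392]
ee_rot: [[-0.577, 0.816, 0.001], [0.816, 0.577, -0.0], [-0.001, 0.001, -1.0]]
wrist_force: [-0.4, -0.6, 0.2]
opening: -0.0
grip_force: 0.0
```

```bash
python3 -c "
from h import *
loc();pair('pics/p5.png',.03)"
```

```text
16.15 bin xyz [-0.141   0.0625  0.1392] F [-0.4 -0.6  0.2]
```

View pics/p5.png

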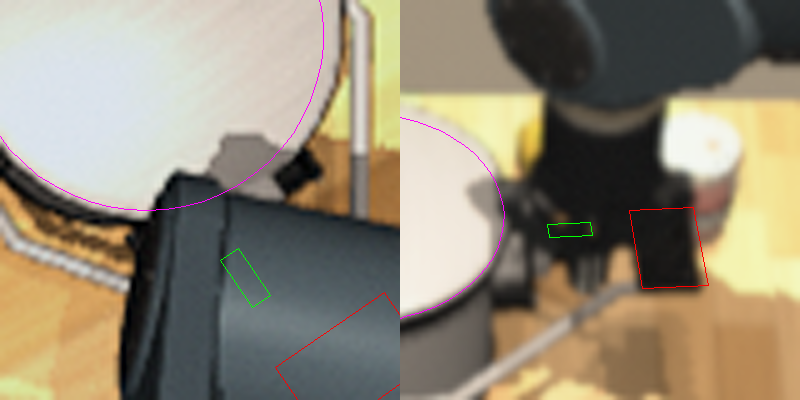

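The lid is closed and the fingers are at about (590,275) in the scene half, on the thumb's +y side. Push back to locked.

Call:
arm_command([
  {"dx":-0.7,"dy":0,"dz":0,"turn":0,"grip":0},
  {"dx":-1.2,"dy":0,"dz":0,"turn":0,"grip":0},
  {"dx":-1.7,"dy":0,"dz":0,"turn":0,"grip":0},
  {"dx":-2.2,"dy":0,"dz":0,"turn":0,"grip":0},
  {"dx":-2.7,"dy":0,"dz":0,"turn":0,"grip":0},
  {"dx":-3.2,"dy":0,"dz":0,"turn":0,"grip":0},
  {"dx":-3.7,"dy":0,"dz":0,"turn":0,"grip":0},
  {"dx":-4.1,"dy":0,"dz":0,"turn":0,"grip":0},
  {"dx":-4.4,"dy":0,"dz":0,"turn":0,"grip":0},
  {"dx":-4.5,"dy":0,"dz":0,"turn":0,"grip":0},
  {"dx":-4.5,"dy":0,"dz":0,"turn":0,"grip":0},
])

```text
time_s: 17.62
position: [0.5475, -0.0866, 0.1393]
ee_rot: [[-0.576, 0.817, -0.0], [0.817, 0.576, 0.0], [0.0, -0.0, -1.0]]
wrist_force: [-1.5, 1.2, -0.3]
opening: -0.0001
grip_force: 1.2
```

```bash
python3 -c "
from h import *
loc()"
```

```text
17.625 bin xyz [-0.1423  0.018   0.1393] F [-1.5  1.2 -0.3]
```

Call:
arm_command([
  {"dx":-0.2,"dy":0,"dz":0,"turn":0,"grip":0},
  {"dx":-0.3,"dy":0,"dz":0,"turn":0,"grip":0},
  {"dx":-0.3,"dy":0,"dz":0,"turn":0,"grip":0},
])

```text
time_s: 18.0
position: [0.5477, -0.0872, 0.1391]
ee_rot: [[-0.577, 0.817, -0.004], [0.817, 0.577, 0.003], [0.005, -0.001, -1.0]]
wrist_force: [-11.7, 13.7, 8.3]
opening: -0.0001
grip_force: 8.9
```

The 18 N reading shows the catch is on its locked stop. Back off and rise clear.

Call:
arm_command([
  {"dx":1,"dy":0,"dz":0,"turn":0,"grip":0},
  {"dx":2,"dy":0,"dz":0,"turn":0,"grip":0},
  {"dx":2,"dy":-2,"dz":-3,"turn":0,"grip":0},
  {"dx":2,"dy":-6,"dz":-8,"turn":0,"grip":0},
  {"dx":4,"dy":-10,"dz":-10,"turn":0,"grip":0},
  {"dx":8,"dy":-12,"dz":-10,"turn":0,"grip":0},
  {"dx":12,"dy":-12,"dz":-10,"turn":0,"grip":0},
  {"dx":16,"dy":-12,"dz":-10,"turn":0,"grip":0},
  {"dx":16,"dy":-12,"dz":-10,"turn":0,"grip":0},
])

```text
time_s: 19.12
position: [0.358, -0.0264, 0.2395]
ee_rot: [[-0.578, 0.816, 0.001], [0.816, 0.578, -0.0], [-0.001, 0.001, -1.0]]
wrist_force: [-0.2, -0.6, 0.2]
opening: 0.0004
grip_force: 0.0
```

```bash
python3 -c "
from h import *
loc();pair('pics/p6.png',0)
for n in ['onion_mid','garlic_mid','jam_jar_mid','lemon_mid']: print(n,[d['pixel'] for d in env.place_of('top',n)[:1]])"
```

```text
19.125 bin xyz [-0.2627  0.1763  0.2395] F [-0.2 -0.6  0.2]
onion_mid [[230.4, 219.6]]
garlic_mid [[197.0, 256.8]]
jam_jar_mid [[446.0, 239.8]]
lemon_mid [[443.1, 205.8]]
```

View pics/p6.png

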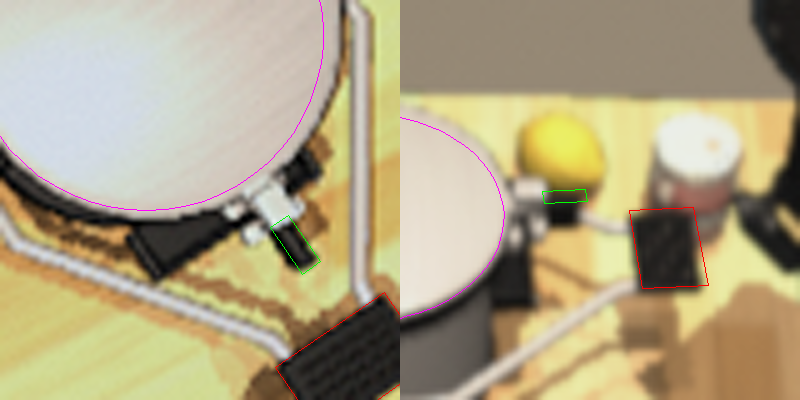

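The thumb is back at about (295,243), exactly as in the first picture. The lid is closed, the lever is up and the bystanders haven't moved, so I'm handing in.

```bash
python3 -c "
from station import env
print(env.finish_job())"
```

```text
the job is handed in; nothing more can be done
None
```

I unlocked the catch, held the lid fully open for three seconds, eased it shut and locked it again, then handed in at about 19 s; the last pictures show the onion, garlic, lemon and jam jar unmoved, but the hand-in returned no verdict.

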